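Make the syringe pump ready to take a syringe and hold its barrel clamp open

TASK

Get the syringe pump ready for the nurse across the table, who will lay a syringe in it: slide the pump's plunger driver all the way out, away from the syringe cradle, until it clicks into its parked position, and let go of it. Then swing the spring-loaded barrel clamp, which has a thumb roller on its free end to take it by, fully up to its stop, and finish while still holding it open there: it springs shut as soon as it is let go. Leave the other things on the table where they are.

Things in the scene. Friction and masses are not known exactly. Their poses are not given: they have to be found in the camera images.
- pump: bench syringe pump, fixed: white case 150 (x) x 300 (y) x 85 mm high. Origin under its centre; +x points to its front panel with display and keys, on the side away from the robot; y runs along the syringe bed on top. Offsets below are in mm in this frame (x, y, height)
- cradle (a point): middle of the grey V-shaped syringe cradle's foot, at pump (0, 82, 85): cradle x -30..30, y 35..130, up to height 120; two thin flange plates at y 25..35, up to height 111. From there two guide rods and a screw (heights 105..117) run along -y to an aluminium end block (y -150..-134, up to height 130)
- driver (a joint): travel of the plunger driver along the rods in m: 0 nearest the cradle, grows towards the end block (pump -y), 0.110 is parked, the end of its travel. It slides with about 1 N; from 0.098 on the detent underneath resists with up to about 7 N, past 0.105 it snaps on to 0.110 and stays. Its clutch is already released
- driver_fin (a point): centre of the black grip fin on top of the plunger driver, at pump (0, -8 - travel, 149): fin 16 (x) x 26 (y) x 28 mm high, top at height 163. The grey driver block under it is 78 (x) x 30 (y), heights 95..135; a 34 mm plunger plate stands 7 mm out of its cradle side at height 125
- clamp (a joint): angle of the barrel clamp arm in rad: 0 closed (arm level over the cradle), grows as the arm's roller end swings up and back towards the hinge, 1.15 is its stop (fully open). A torsion spring closes it: about 2 N at the roller when closed, 5.5 N when fully open
- clamp_roller (a point): centre of the black thumb roller on the free end of the clamp arm: diameter 16, 30 mm long along pump y, its flat ends free to be pinched. 95 mm from the hinge: closed it is at pump (50, 85, 128) with 43 mm of free space under it, at the stop at pump (-6, 85, 215). The 12 mm wide arm runs from its middle to the hinge
- clamp_hinge (a point): axis of the clamp's hinge, at pump (-45, 85, height 128), the axis runs along pump y; held between two aluminium cheeks 30 mm apart over their outsides, up to height 141
- syringe: a loaded 60 ml syringe lying on the table in front of the pump, waiting to be loaded (29 mm barrel, 172 mm long); origin under the flange. Leave alone
- vial_a: amber glass vial, 30 mm diameter, 55 mm high, standing close to the pump; origin under its centre. Leave alone
- vial_b: clear glass vial, 30 mm diameter, 55 mm high, standing close to the pump; origin under its centre. Leave alone
- bandage: upright roll of white bandage, 64 mm diameter, 50 mm high, standing close to the pump; origin under its centre. Leave alone
- spray: white spray bottle, 70 mm diameter, 195 mm high, standing beside the pump's cradle (left) end; origin under its centre. Leave alone
- shears: black electric hair clipper, 170 x 44 x 35 mm, lying beside the pump's end-block (right) end; origin under its centre. Leave alone
- dish: round steel bowl, 110 mm across, 40 mm high, standing off to the right; origin under its centre. Leave alone

How it is judged (in metres and radians):
On the way:
1. the plunger driver has clicked into its parked position and has been let go (value of joint driver above 0.107 m and contact force between the fingers and driver below 0.3 N), for 0.2 s.
At the end, for the whole second after the job is handed in: the plunger driver rests clicked in at its parked position (travel above 0.107 of 0.110 m), not touched, while the fingers (contact above 2 N) hold the barrel clamp still at its open stop (angle above 1.08 of 1.15 rad) through the last second (all of step 1 and value of joint clamp above 1.08 rad and velocity of joint clamp between -0.1 and 0.1 rad/s and contact force between the fingers and clamp above 2 N); the arm keeps its last pose, push and grip.
It fails at once if the syringe is shoved more than 30 mm or tipped (distance of syringe from where it was at the start of the episode above 0.03 m or angle between syringe's own z axis and vertical above 0.5 rad).
It fails at once if a vial or the bandage roll is shoved more than 30 mm or knocked over (distance of any of vial_a, vial_b, bandage from where it was at the start of the episode above 0.03 m or angle between any of vial_a, vial_b, bandage's own z axis and vertical above 0.5 rad).
It fails at once if the spray bottle, the hair clipper or the bowl is shoved more than 30 mm or knocked over (distance of any of spray, shears, dish from where it was at the start of the episode above 0.03 m or angle between any of spray, shears, dish's own z axis and vertical above 0.5 rad).
It also fails if it takes over 45 s, if anything falls off the work surface, if the arm or the gripper's body presses on something with over 40 N, if the wrist force passes 120 N, or if a joint passes its speed limit or range.

ROBOT

A 7-joint arm with a two-finger parallel gripper is mounted at the origin on the work surface. World frame = base frame: x ahead of the robot, y to its left, z up, the work surface at z = 0. Lengths are in mm, angles in rad, forces in N, time in s.
With the tool pointing down it reaches from about 400 to 875 mm from the base axis. Payload 4.4 kg.
Tool frame: the origin (TCP) lies on the centre line of the jaws, within the pads' length; the fingertips stand 25 mm ahead of it and the grasp point (between the pads) lies 6 mm ahead of it; x points along the fingers, y is the direction in which the jaws open and shut, and the axes are right-handed (so a half turn about x gives the same grasp; the last joint's range is limited). The gripper opens to 85 mm and grips with 20 to 120 N. Pads are 22 mm wide; open, the fingers measure 114 mm over their backs; the gripper's body (76 mm by 85 mm) begins 54 mm behind the grasp point. The pads swing forward as they close: fully open they stand 13 mm farther back than shut.
Start: joints at [-1.352, 0.628, 0.038, 1.517, -0.027, 0.996, -0.02], TCP at [182.604, 623.838, 256.313] pointing down, gripper open.
Joint ranges: [-3.06, 3.06], [-0.37, 2.12], [-1.25, 1.32], [0.18, 2.47], [-1.1, 4.24], [0.23, 1.98], [-2.94, 2.94]. Speed limits (rad/s): [2.57, 2.57, 3.14, 3.14, 3.14, 3.14, 3.14].

INTERFACE

Orientations are given as [roll, pitch, yaw] about the fixed x, y, z axes, in that order (R = Rz(yaw) Ry(pitch) Rx(roll)).
In Python, from cell import * gives the robot as it stands. The module is installed in compiled form; this text tells all that it offers.
- The arm moves only by the tool jog_arm, never from a script. Its argument "series" is a list of rows, each a list of 3 entries, a list of its own where there are three numbers: the turn, a rotation vector about the tool's x, y, z in degrees, then the shift along the tool's x, y, z in mm, then the gripper's target within -1 to 1 (shut at 1, half-way at 0, fully open at -1). In form: [[[rx, ry, rz], [dx, dy, dz], hand], ...]. A call has 1 to 8 rows; each row shifts and turns the commanded pose from where the row before left it, along the tool's axes as they then stand; what a row does not reach is not made up. A row lasts 1/8 s, in which the tool goes at most 62.5 mm and 10.7 degrees, less where a joint would pass 70% of its speed; a pose out of reach is approached as far as the arm can. A call is refused whole if a number of a shift passes 62.5 or a number of a turn 10.7, either way. A call with a gripper value outside its range is refused whole. The fingers move at their own pace and stop on an object; the grip force is fixed at half the most. Time passes only in rows, so rows that do not move let the fingers close. It gives the time, the measured TCP pose, the force and the opening at its end, in the units of the state.
- read_state(): the state, without advancing time (a new reading comes with each control period).
- get_image(name): name is "side" or "top" or "wrist"; returns a dict with "img" (400x640x3 uint8, red, green, blue), "range_z" (400x640 float32, mm along the optical axis (not along the pixel's ray), 0 where there is no reading), "fovy" (degrees; the focal length in pixels is half the picture's height over the tangent of half this angle, whatever the lens; pixels are square), "cx", "cy" (the principal point, pixels), "cam_to_world" (4x4, takes a point from camera to world coordinates). Camera axes: x right, y up, looking along -z (the intrinsics and any distortion apply to the point x, -y, -z); pixel columns grow to the right and rows downward; lengths in mm; the calibration is good to about 2 mm. A picture is of the moment at which its call begins.
- finish_job(): hands the job in, once; it reports no verdict.
The state is a dict: "clock": time; "qpos": joint angles; "qd": joint speeds; "tau": joint torques, N m; "eef_pos": TCP position; "tool_rot": TCP orientation; "force": force on the tool from outside, world axes, zero at the start; "torque": the same for the moment, N m; "width": finger opening in mm.
Only numpy, scipy, OpenCV 4.12 (cv2) and the standard library are available. Lean on these libraries where they do the work, as an engineer would, in place of code of your own. Each camera call takes 0.05 s, during which the arm holds its last target. There are 200 camera calls.

## Working session

There is one attempt and no reset: what is moved stays moved. The work goes in short steps, Python scripts to look and compute and a tool call to move; the robot and the scene stay as the last step left them, time stands still between calls to the robot, and variables do not carry over. Pictures are saved under pics/ and viewed, about 8 in all and at most 12, crops included, and the job is handed in when it is done.

Besides the shell and the picture viewer there is one more tool, called after "Call:" as name(argument=value, ...) on one line, values as JSON. jog_arm: Moves the arm, as the interface text tells. Its arguments: {"type":"object","properties":{"series":{"type":"array"}},"required":["series"]}

```bash
mkdir -p pics; cat > h.py <<'E'
from cell import *
import numpy as np, cv2
def pts(d):
    f=200/np.tan(np.radians(d["fovy"])/2); v,u=np.mgrid[0:400,0:640]; z=d["range_z"]
    P=np.stack([(u-d["cx"])/f*z,-(v-d["cy"])/f*z,-z,np.ones_like(z)],-1)
    return (P@np.array(d["cam_to_world"]).T)[...,:3]
def snap(n,fn):
    d=get_image(n); cv2.imwrite(fn,d["img"][...,::-1]); return d,pts(d)
E
python3 - <<'E'
from h import *
print(read_state())
for n in("top","side"):
    d,P=snap(n,f"pics/{n}0.png"); print(n,d["fovy"],d["cx"],d["cy"],np.round(d["cam_to_world"],3).tolist(),[k for k in d])
    np.savez(f"{n}0.npz",P=P,img=d["img"])
E
```

```text
{'clock': 0.0, 'qpos': array([-1.35182381,  0.62935787,  0.03845906,  1.51838495, -0.02704394,
        0.99627919, -0.01999306]), 'qd': array([-0.00137997,  0.00185038,  0.00044611,  0.00065635, -0.00109517,
        0.00081185, -0.00028575]), 'tau': array([-1.84781607e-04, -5.63406944e+01,  1.22622807e+00, -1.93447387e+01,
        1.09674680e-02,  1.05470579e-02, -3.89561706e-06]), 'eef_pos': array([182.41693404, 623.2722388 , 255.37630594]), 'tool_rot': array([-1.57114667,  1.5688851 , -1.85595038]), 'force': array([-0.35987142,  0.87563415, -0.32141169]), 'torque': array([ 0.02773849, -0.0439734 ,  0.06869962]), 'width': 85.15527010813584}
top 54.12554305133438 317.5315760058518 201.48344365133553 [[0.014, 0.99, -0.142, 385.724], [-1.0, 0.011, -0.02, -129.186], [-0.018, 0.142, 0.99, 1381.468], [0.0, 0.0, 0.0, 1.0]] ['img', 'range_z', 'fovy', 'cx', 'cy', 'cam_to_world']
side 55.49209750022533 317.9483602256764 200.3009836658921 [[0.891, 0.278, -0.358, 195.426], [-0.453, 0.519, -0.725, -889.982], [-0.015, 0.808, 0.589, 738.903], [0.0, 0.0, 0.0, 1.0]] ['img', 'range_z', 'fovy', 'cx', 'cy', 'cam_to_world']
```

View pics/top0.png

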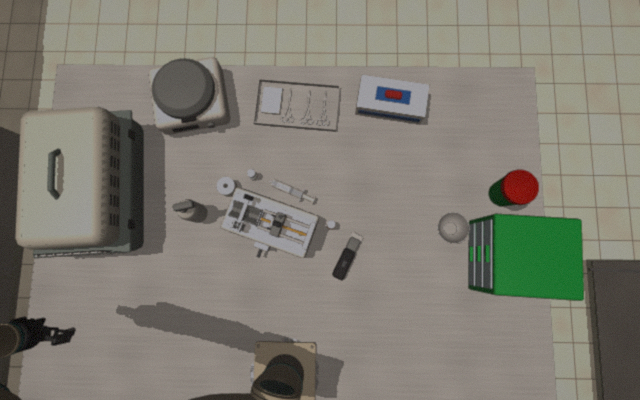

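View pics/side0.png

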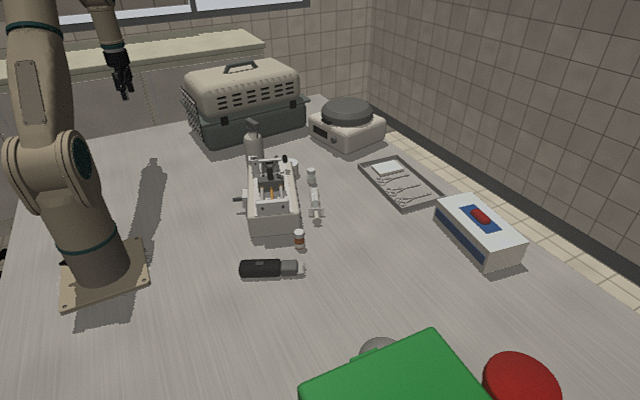

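```bash
python3 - <<'E'
from h import *
D=np.load("top0.npz");P=D["P"];img=D["img"]
print(np.round(P[300,150],1),np.round(P[222,240],1))
sub=(slice(170,275),slice(205,335))
m=np.zeros((400,640),bool); m[sub]=(abs(P[sub][...,2]-85)<7)
n,l,s,c=cv2.connectedComponentsWithStats(m.astype(np.uint8)); i=1+s[1:,4].argmax()
m=l==i
r=cv2.minAreaRect(P[m][:,:2].astype(np.float32)); print(s[i],r)
S=np.load("side0.npz")
Q=S["P"];m2=(abs(Q[...,2]-85)<4)&(abs(Q[...,0]-r[0][0])<200)&(abs(Q[...,1]-r[0][1])<200)
print(cv2.minAreaRect(Q[m2][:,:2].astype(np.float32)))
a=cv2.resize(img[165:275,165:365,::-1],None,fx=4,fy=4,interpolation=cv2.INTER_CUBIC)
cv2.imwrite("pics/topc.png",a[:, :])
E
```

```text
[2.325e+02 4.741e+02 2.000e-01] [495.9 144.1 130.3]
[ 221  187   98   71 1999] ((502.5625305175781, 57.436798095703125), (299.464111328125, 149.79013061523438), 70.93124389648438)
((499.7840576171875, 53.36394500732422), (297.0577087402344, 145.5711669921875), 70.91130065917969)
```

View pics/topc.png

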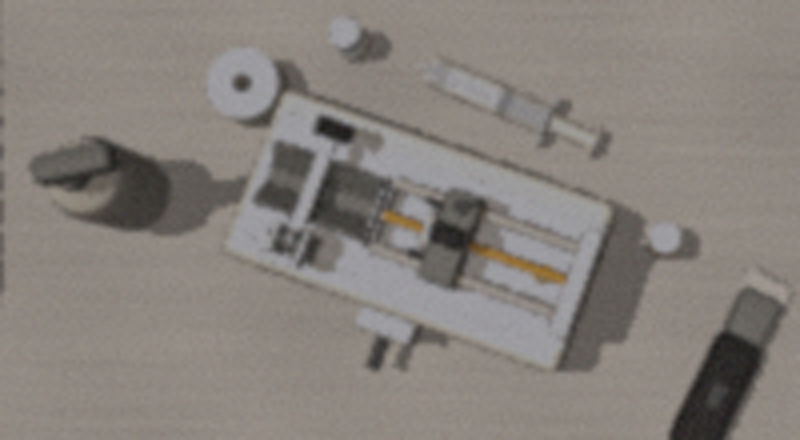

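```bash
cat >> h.py <<'E'
from scipy.spatial.transform import Rotation as Ro
C=np.array([502.3,57.2]); A=np.radians(-19.07)
Rp=np.array([[np.cos(A),-np.sin(A)],[np.sin(A),np.cos(A)]])
def p2w(p): return np.r_[Rp@np.array(p[:2])+C,p[2]]
def w2p(w): w=np.asarray(w); return np.concatenate([(w[...,:2]-C)@Rp,w[...,2:]],-1)
def st():
    s=read_state(); R=Ro.from_euler("xyz",s["tool_rot"]).as_matrix()
    print("t",round(s["clock"],2),"tcp",np.round(s["eef_pos"],1),"pump",np.round(w2p(s["eef_pos"]),1),"F",np.round(s["force"],1),"w",round(s["width"],1))
    print("R\n",np.round(R,3)); return s,R
def goto(p,tilt=0,sgn=1):
    # needed shift (tool axes) and rotvec deg (tool axes); tool x down tilted by tilt deg towards pump +x, tool y along sgn*pump y
    s,R=st(); t=np.radians(tilt); P3=np.eye(3);P3[:2,:2]=Rp
    x=P3@[np.sin(t),0,-np.cos(t)]; y=P3@[0,sgn,0]; T=np.stack([x,y,np.cross(x,y)],1)
    dr=np.degrees(Ro.from_matrix(R.T@T).as_rotvec()); d=p2w(p)-s["eef_pos"]
    print("rot",np.round(dr,1),"shift(now axes)",np.round(R.T@d,1),"shift(target axes)",np.round(T.T@d,1))
E
python3 - <<'E'
from h import *
D=np.load("top0.npz");P=D["P"];W=w2p(P)
for n,(u,v) in dict(fin=(277.5,223.5),roller=(248,197),spray=(192,212),vialR=(331,225),vialB=(251,174),band=(226,186)).items():
    print(n,np.round(W[v.__int__(),int(u)],1))
# fin: high points near driver
m=(abs(W[...,0])<30)&(W[...,1]<20)&(W[...,1]>-140)&(W[...,2]>145)&(W[...,2]<175)
print("fin pts",m.sum(),W[m].min(0),W[m].max(0),np.median(W[m],0))
m=(abs(W[...,0])<42)&(W[...,1]<25)&(W[...,1]>-130)&(abs(W[...,2]-135)<5)
print("block",m.sum(),W[m].min(0),W[m].max(0))
m=(abs(W[...,0]-50)<15)&(abs(W[...,1]-85)<30)&(abs(W[...,2]-134)<6)
print("roller",m.sum(),W[m].min(0),W[m].max(0))
m=(W[...,1]>140)&(W[...,1]<300)&(abs(W[...,0])<120)&(W[...,2]>140)
print("spray",m.sum(),W[m].min(0),W[m].max(0))
goto([0,-18,300]); goto([0,-18,300],sgn=-1)
E
```

```text
fin [  1.7 -37.7 160.5]
roller [ 49.5  83.5 137.9]
spray [-57.  238.3 131.2]
vialR [  61.8 -197.6   56.1]
vialB [134.1 121.5  60.8]
band [ 70.  202.3  12.1]
fin pts 52 [ -8.51071338 -48.10219596 145.63577189] [  8.72442776 -14.64695038 168.53710432] [ 4.83627515e-02 -3.58396225e+01  1.62005835e+02]
block 184 [-38.48609388 -50.51640726 130.0913369 ] [ 38.4933309   -7.90127322 139.9085707 ]
roller 48 [ 35.38725026  70.04672015 128.61533849] [ 57.5998585  100.22909559 139.53449062]
spray 214 [-74.61731058 223.0429639  140.01823835] [-24.82926641 280.61817748 199.37726301]
t 0.1 tcp [182.4 623.3 255.5] pump [-487.3  430.6  255.5] F [ 0.6 -0.  -0.3] w 85.7
R
 [[-0.     0.281  0.96 ]
 [-0.002  0.96  -0.281]
 [-1.    -0.002 -0.   ]]
rot [2.8 0.  0.1] shift(now axes) [ -43.7 -471.5  465.2] shift(target axes) [ -44.5 -448.6  487.3]
t 0.1 tcp [182.4 623.3 255.5] pump [-487.3  430.6  255.5] F [ 0.6 -0.  -0.3] w 85.7
R
 [[-0.     0.281  0.96 ]
 [-0.002  0.96  -0.281]
 [-1.    -0.002 -0.   ]]
rot [-177.2   -0.2    0. ] shift(now axes) [ -43.7 -471.5  465.2] shift(target axes) [ -44.5  448.6 -487.3]
```

Call:
jog_arm(series=[[[2.8, 0, 0], [-45, 0, 0], 0], [[0, 0, 0], [0, -40, 42], 0], [[0, 0, 0], [0, -40, 42], 0], [[0, 0, 0], [0, -40, 42], 0], [[0, 0, 0], [0, -40, 42], 0], [[0, 0, 0], [0, -40, 42], 0], [[0, 0, 0], [0, -40, 42], 0], [[0, 0, 0], [0, -40, 42], 0]])

```text
clock: 1.1
eef_pos: [369.2, 261.2, 301.2]
tool_rot: [1.493, 1.571, 1.159]
force: [0.6, -0.1, -0.6]
width: 42.6
```

```bash
python3 -c "
from h import *
goto([0,-36,300])"
```

```text
t 1.1 tcp [369.2 261.2 301.2] pump [-192.4  149.3  301.2] F [ 0.6 -0.1 -0.6] w 42.6
R
 [[ 0.     0.327  0.945]
 [ 0.     0.945 -0.327]
 [-1.     0.     0.   ]]
rot [-0.  0. -0.] shift(now axes) [   1.2 -185.2  192.6] shift(target axes) [   1.2 -185.3  192.4]
```

Call:
jog_arm(series=[[[0, 0, 0], [0, -40, 42], 0], [[0, 0, 0], [0, -40, 42], 0], [[0, 0, 0], [0, -40, 42], 0], [[0, 0, 0], [0, -40, 42], 0], [[0, 0, 0], [10, -25, 24], 0], [[0, 0, 0], [20, 0, 0], 0], [[0, 0, 0], [0, 0, 0], 0]])

```text
clock: 1.98
eef_pos: [488.3, 24.9, 270.0]
tool_rot: [-2.727, 1.567, -3.062]
force: [-0.1, 0.4, 0.9]
width: 42.4
```

```bash
python3 -c "
from h import *
goto([0,-36,170])
d,P=snap('wrist','pics/w1.png'); W=w2p(P)
m=(abs(W[...,0])<30)&(W[...,1]<20)&(W[...,1]>-140)&(W[...,2]>155)&(W[...,2]<172)
print('fin',m.sum(),W[m].min(0),W[m].max(0),np.percentile(W[m],[3,97],axis=0))"
```

```text
t 1.98 tcp [488.3  24.9 270. ] pump [ -2.7 -35.1 270. ] F [-0.1  0.4  0.9] w 42.4
R
 [[-0.004  0.328  0.945]
 [-0.     0.945 -0.328]
 [-1.    -0.002 -0.004]]
rot [-0.1 -0.2  0.1] shift(now axes) [100.   -0.8   3.1] shift(target axes) [100.   -0.9   2.7]
fin 700 [ -9.04875592 -49.87153642 155.24003537] [  8.47844902 -24.6811323  164.76135006] [[ -8.65919187 -48.96971369 156.29709779]
 [  6.52988175 -25.60266588 164.03908965]]
```

View pics/w1.png

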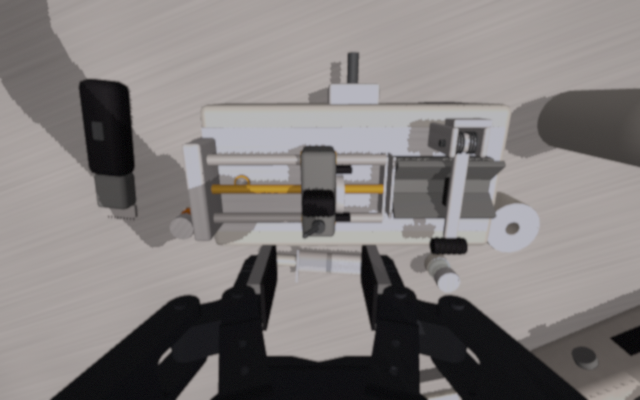

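Call:
jog_arm(series=[[[0, 0, 0], [25, -2, 2], 0], [[0, 0, 0], [30, 0, 0], 0], [[0, 0, 0], [30, 0, 0], 0], [[0, 0, 0], [16, 0, 0], 0], [[0, 0, 0], [0, 0, 0], 1], [[0, 0, 0], [0, 0, 0], 1], [[0, 0, 0], [0, 0, 0], 1], [[0, 0, 0], [0, 0, 0], 1]])

```text
clock: 3.02
eef_pos: [490.2, 23.1, 170.4]
tool_rot: [3.133, 1.57, 2.799]
force: [-0.5, 1.7, -8.9]
width: 24.6
```

```bash
python3 -c "
from h import *
goto([0,-118,169])"
```

```text
t 3.02 tcp [490.2  23.1 170.4] pump [ -0.3 -36.1 170.4] F [-0.5  1.7 -8.9] w 24.6
R
 [[-0.001  0.327  0.945]
 [ 0.     0.945 -0.327]
 [-1.     0.    -0.001]]
rot [-0.  -0.1 -0. ] shift(now axes) [  1.4 -81.9   0.3] shift(target axes) [  1.4 -81.9   0.3]
```

Call:
jog_arm(series=[[[0, 0, 0], [0, -11, 0], 1], [[0, 0, 0], [0, -11, 0], 1], [[0, 0, 0], [0, -11, 0], 1], [[0, 0, 0], [0, -11, 0], 1], [[0, 0, 0], [0, -11, 0], 1], [[0, 0, 0], [0, -11, 0], 1], [[0, 0, 0], [0, -11, 0], 1], [[0, 0, 0], [0, -8, 0], 1]])

```text
clock: 4.03
eef_pos: [463.3, -55.2, 170.3]
tool_rot: [1.699, 1.567, 1.366]
force: [0.6, 21.3, -6.9]
width: 24.8
```

```bash
python3 -c "
from h import *
goto([0,-118,169])"
```

```text
t 4.03 tcp [463.3 -55.2 170.3] pump [  -0.2 -119.   170.3] F [ 0.6 21.3 -6.9] w 24.8
R
 [[ 0.001  0.327  0.945]
 [ 0.004  0.945 -0.327]
 [-1.     0.004 -0.001]]
rot [-0.  -0.  -0.2] shift(now axes) [1.4 1.  0.2] shift(target axes) [1.3 1.  0.2]
```

Call:
jog_arm(series=[[[0, 0, 0], [0, 2, 0], 1], [[0, 0, 0], [0, 0, 0], 0], [[0, 0, 0], [0, 0, 0], 0], [[0, 0, 0], [0, 0, 0], 0], [[0, 0, 0], [-30, 0, 0], 0], [[0, 0, 0], [-40, 0, 0], 0], [[0, 0, 0], [-30, 0, 0], 0], [[0, 0, 0], [0, 0, 0], 0]])

```text
clock: 5.03
eef_pos: [465.4, -56.2, 272.6]
tool_rot: [0.255, 1.564, -0.079]
force: [1.1, 0.3, -0.9]
width: 42.7
```

```bash
python3 -c "
from h import *
goto([50,85,230])
d,P=snap('wrist','pics/w2.png'); W=w2p(P)
m=(abs(W[...,0])<30)&(W[...,1]<20)&(W[...,1]>-140)&(W[...,2]>155)&(W[...,2]<172)
print('fin',m.sum(),np.percentile(W[m],[2,98],axis=0))
m=(abs(W[...,0]-50)<15)&(abs(W[...,1]-85)<30)&(abs(W[...,2]-131)<9)
print('roller',m.sum(),np.percentile(W[m],[2,98],axis=0))
"
```

```text
t 5.03 tcp [465.4 -56.2 272.6] pump [   2.2 -119.2  272.6] F [ 1.1  0.3 -0.9] w 42.7
R
 [[ 0.006  0.328  0.945]
 [-0.001  0.945 -0.328]
 [-1.     0.002  0.006]]
rot [-0.1  0.4 -0.1] shift(now axes) [ 43.2 204.2  47.2] shift(target axes) [ 42.6 204.2  47.8]
fin 702 [[  -8.74661301 -132.69075824  156.30626872]
 [   6.87478654 -107.95488762  164.09509399]]
roller 773 [[ 36.05304284  67.40859881 124.08819093]
 [ 56.66787982  96.73918219 136.73021712]]
```

View pics/w2.png

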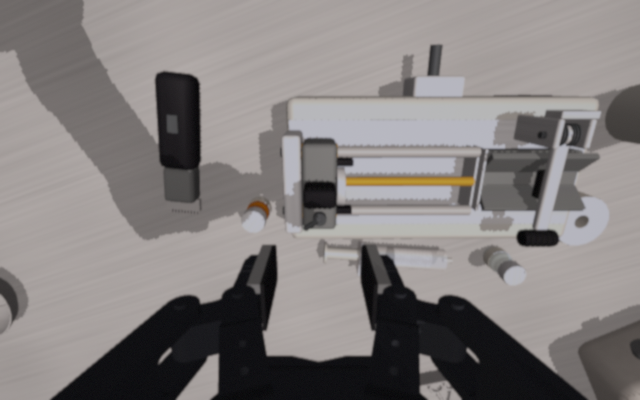

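Call:
jog_arm(series=[[[0, 0.4, 0], [0, 40, 10], -0.3], [[0, 0, 0], [0, 40, 10], -0.3], [[0, 0, 0], [0, 40, 10], -0.3], [[0, 0, 0], [0, 40, 10], -0.3], [[0, 0, 0], [10, 34, 8], -0.3], [[0, 0, 0], [15, 10, 0], -0.3], [[0, 0, 0], [18, 0, 0], -0.3], [[0, 0, 0], [0, 0, 0], -0.3]])

```text
clock: 6.08
eef_pos: [573.3, 119.9, 224.5]
tool_rot: [-2.814, 1.559, 3.134]
force: [-0.3, -0.8, -0.2]
width: 55.6
```

```bash
python3 -c "
from h import *
goto([50,85,134])
d,P=snap('wrist','pics/w3.png'); W=w2p(P)
m=(abs(W[...,0]-50)<15)&(abs(W[...,1]-85)<30)&(abs(W[...,2]-131)<9)&(d['img'].max(-1)<70)
print('roller',m.sum(),np.percentile(W[m],[2,98],axis=0))
"
```

```text
t 6.08 tcp [573.3 119.9 224.5] pump [ 46.6  82.4 224.5] F [-0.3 -0.8 -0.2] w 55.6
R
 [[-0.012  0.329  0.944]
 [ 0.     0.944 -0.329]
 [-1.    -0.004 -0.012]]
rot [-0.1 -0.7  0.2] shift(now axes) [90.4  2.9  4.4] shift(target axes) [90.5  2.6  3.4]
roller 768 [[ 42.04999832  69.13689113 129.66143152]
 [ 55.26423152  96.48157959 136.76801303]]
```

View pics/w3.png

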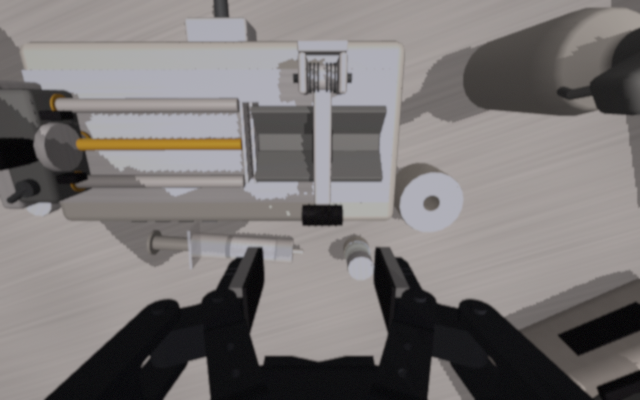

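Call:
jog_arm(series=[[[0, -0.7, 0], [20, -0.5, 0], -0.3], [[0, 0, 0], [30, 0, 0], -0.3], [[0, 0, 0], [25, 0, 0], -0.3], [[0, 0, 0], [16, 0, 0], -0.3], [[0, 0, 0], [0, 0, 0], -0.3], [[0, 0, 0], [0, 0, 0], 1], [[0, 0, 0], [0, 0, 0], 1], [[0, 0, 0], [0, 0, 0], 1]])

```text
clock: 7.12
eef_pos: [576.3, 121.1, 137.2]
tool_rot: [0.179, 1.563, -0.154]
force: [-0.1, -0.5, 4.4]
width: 28.6
```

```bash
python3 -c "
from h import *
goto([50,85,134])
"
```

```text
t 7.12 tcp [576.3 121.1 137.2] pump [ 49.1  84.6 137.2] F [-0.1 -0.5  4.4] w 28.6
R
 [[ 0.007  0.327  0.945]
 [-0.001  0.945 -0.327]
 [-1.     0.001  0.007]]
rot [-0.   0.4 -0.1] shift(now axes) [3.2 0.4 0.9] shift(target axes) [3.2 0.4 0.9]
```

```bash
python3 -c "
from h import *
th=np.linspace(0,1.15,17);k=0.6;a=9
T=lambda t:np.array([[np.sin(t),np.cos(t)],[-np.cos(t),np.sin(t)]]) # cols tool x, tool z in pump x,z
p=[np.array([-45+95*np.cos(t),128+95*np.sin(t)])-a*T(k*t)[:,0] for t in th]
for i in range(16): print(np.round(T(k*th[i]).T@(p[i+1]-p[i]),1), round(-np.degrees(k*(th[1])),2))
print(p[-1])
"
```

```text
[-6.8 -0.6] -2.47
[-6.8 -0.8] -2.47
[-6.8 -1. ] -2.47
[-6.8 -1.2] -2.47
[-6.7 -1.4] -2.47
[-6.7 -1.6] -2.47
[-6.7 -1.8] -2.47
[-6.6 -2. ] -2.47
[-6.6 -2.2] -2.47
[-6.5 -2.4] -2.47
[-6.5 -2.6] -2.47
[-6.4 -2.7] -2.47
[-6.3 -2.9] -2.47
[-6.3 -3.1] -2.47
[-6.2 -3.3] -2.47
[-6.1 -3.5] -2.47
[-11.92252776 221.65378846]
```

Call:
jog_arm(series=[[[0, -2.5, 0], [-6.8, 0, -0.6], 1], [[0, -2.5, 0], [-6.8, 0, -0.8], 1], [[0, -2.5, 0], [-6.8, 0, -1], 1], [[0, -2.5, 0], [-6.8, 0, -1.2], 1], [[0, -2.5, 0], [-6.7, 0, -1.4], 1], [[0, -2.5, 0], [-6.7, 0, -1.6], 1], [[0, -2.5, 0], [-6.7, 0, -1.8], 1], [[0, -2.5, 0], [-6.6, 0, -2], 1]])

```text
clock: 8.12
eef_pos: [558.4, 127.2, 187.0]
tool_rot: [0.002, 1.214, -0.332]
force: [3.4, -1.2, -8.1]
width: 28.7
```

```bash
python3 -c "
from h import *
goto([-11.9,84.6,221.7],40)
"
```

```text
t 8.12 tcp [558.4 127.2 187. ] pump [ 30.1  84.5 187. ] F [ 3.4 -1.2 -8.1] w 28.7
R
 [[ 0.33   0.327  0.886]
 [-0.114  0.945 -0.307]
 [-0.937  0.001  0.349]]
rot [ -0.  -19.6  -0. ] shift(now axes) [-47.2   0.1 -27.3] shift(target axes) [-53.6   0.1  -9.9]
```

Call:
jog_arm(series=[[[0, -2.5, 0], [-6.6, 0, -2.2], 1], [[0, -2.5, 0], [-6.5, 0, -2.4], 1], [[0, -2.5, 0], [-6.5, 0, -2.6], 1], [[0, -2.5, 0], [-6.4, 0, -2.7], 1], [[0, -2.5, 0], [-6.3, 0, -2.9], 1], [[0, -2.5, 0], [-6.3, 0, -3.1], 1], [[0, -2.5, 0], [-6.2, 0, -3.3], 1], [[0, -2.5, 0], [-6.1, 0, -3.5], 1]])

```text
clock: 9.12
eef_pos: [520.7, 140.3, 218.2]
tool_rot: [-0.011, 0.901, -0.344]
force: [6.9, -1.0, -11.2]
width: 28.6
```

Call:
jog_arm(series=[[[0, 0, 0], [0, 0, 0], 1], [[0, 0, 0], [0, 0, 0], 1]])

```text
clock: 9.38
eef_pos: [520.9, 140.2, 218.2]
tool_rot: [-0.012, 0.903, -0.344]
force: [7.9, 1.0, -8.7]
width: 28.9
```

```bash
python3 -c "
from h import *
s,R=st(); goto([-11.9,84.6,221.7],40)
r=w2p(s['eef_pos']+R[:,0]*9); print('roller',r,'angle',np.arctan2(r[2]-128,r[0]+45),'r',np.hypot(r[2]-128,r[0]+45))
d,P=snap('wrist','pics/w4.png')
d,P=snap('side','pics/s4.png'); a=d['img'][120:260,190:350,::-1]; cv2.imwrite('pics/s4.png',cv2.resize(a,None,fx=4,fy=4,interpolation=cv2.INTER_CUBIC))
"
```

```text
t 9.38 tcp [520.9 140.2 218.2] pump [ -9.5  84.5 218.2] F [ 7.9  1.  -8.7] w 28.9
R
 [[ 0.583  0.329  0.743]
 [-0.209  0.944 -0.254]
 [-0.785 -0.007  0.619]]
t 9.38 tcp [520.9 140.2 218.2] pump [ -9.5  84.5 218.2] F [ 7.9  1.  -8.7] w 28.9
R
 [[ 0.583  0.329  0.743]
 [-0.209  0.944 -0.254]
 [-0.785 -0.007  0.619]]
rot [ 0.1 -1.7  0.4] shift(now axes) [-4.2  0.1  0.3] shift(target axes) [-4.2  0.1  0.5]
roller [ -3.96182028  84.40811844 211.08844842] angle 1.1120329228591634 r 92.67050478187419
```

View pics/w4.png

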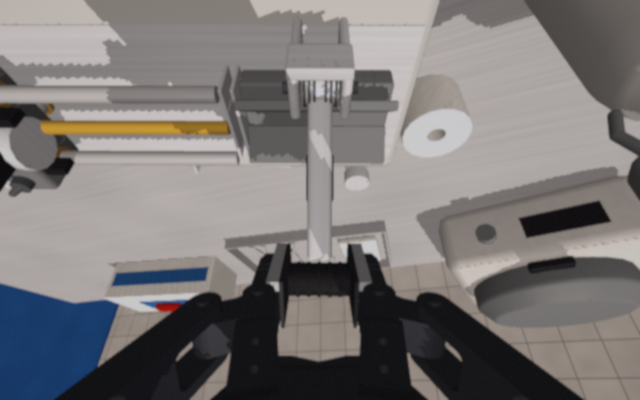

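View pics/s4.png

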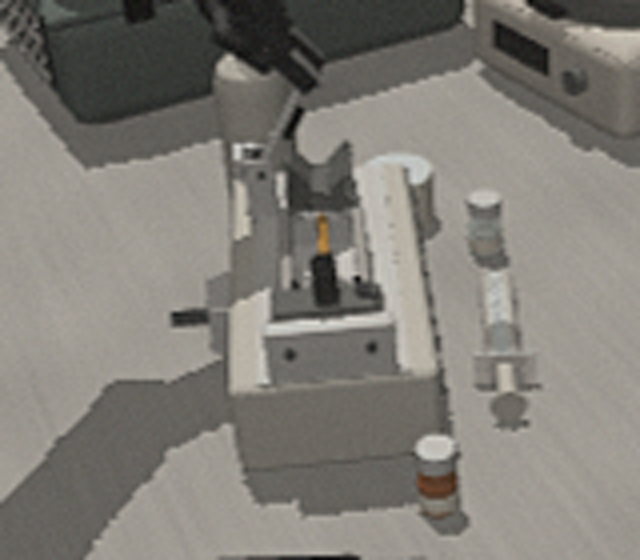

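Call:
jog_arm(series=[[[0, 0, 0], [-2.7, 0, -1.4], 1], [[0, 0, 0], [-2.7, 0, -1.4], 1], [[0, 0, 0], [0, 0, 0], 1], [[0, 0, 0], [0, 0, 0], 1]])

```text
clock: 9.98
eef_pos: [515.5, 142.0, 220.5]
tool_rot: [-0.011, 0.903, -0.344]
force: [9.0, 1.4, -9.0]
width: 28.2
```

```bash
cat > chk.py <<'E'
from h import *
s,R=st(); r=w2p(s['eef_pos']+R[:,0]*9); print('roller',r,'angle',np.arctan2(r[2]-128,r[0]+45))
d=get_image('wrist'); W=w2p(pts(d))
# arm centre-line points: y 79..91, between hinge cheeks and roller
m=(abs(W[...,1]-84)<4)&(W[...,2]>150)&(W[...,2]<205)&(W[...,0]>-45)&(W[...,0]<5)
v=W[m][:,[0,2]]; print(m.sum(), 'line angle',np.arctan(1/np.polyfit(v[:,1],v[:,0],1)[0]))
E
python3 chk.py
```

```text
t 9.97 tcp [515.5 142.  220.5] pump [-15.2  84.5 220.5] F [ 9.   1.4 -9. ] w 28.2
R
 [[ 0.583  0.33   0.743]
 [-0.209  0.944 -0.255]
 [-0.785 -0.007  0.619]]
roller [ -9.62080908  84.38583158 213.42128233] angle 1.178131846278641
1970 line angle 1.1152114702526583
```

Call:
jog_arm(series=[[[0, 0, 0], [-1.8, 0, -1], 1], [[0, 0, 0], [-1.8, 0, -1], 1], [[0, 0, 0], [0, 0, 0], 1], [[0, 0, 0], [0, 0, 0], 1]])

```text
clock: 10.52
eef_pos: [512.2, 143.1, 221.9]
tool_rot: [-0.011, 0.903, -0.345]
force: [10.4, 0.7, -13.0]
width: 28.6
```

```bash
python3 chk.py
```

```text
t 10.53 tcp [512.2 143.1 221.9] pump [-18.7  84.5 221.9] F [ 10.4   0.7 -13. ] w 28.6
R
 [[ 0.583  0.33   0.743]
 [-0.209  0.944 -0.255]
 [-0.785 -0.007  0.619]]
roller [-13.17685783  84.39016342 214.84871185] angle 1.2195686066551898
1895 line angle 1.1507453062929633
```

Call:
jog_arm(series=[[[0, 0, 0], [-1.8, 0, -1], 1], [[0, 0, 0], [0, 0, 0], 1], [[0, 0, 0], [0, 0, 0], 1], [[0, 0, 0], [0, 0, 0], 1]])

```text
clock: 11.08
eef_pos: [511.4, 143.4, 222.4]
tool_rot: [-0.013, 0.903, -0.347]
force: [22.2, -1.4, -26.5]
width: 28.5
```

```bash
python3 chk.py; python3 -c "
from h import *
d,P=snap('top','pics/t5.png');W=w2p(P)
m=(abs(W[...,0])<30)&(W[...,1]<20)&(W[...,1]>-140)&(W[...,2]>145)&(W[...,2]<175)
print('fin',m.sum(),np.median(W[m],0))
m=(abs(W[...,0])<42)&(W[...,1]<25)&(W[...,1]>-133)&(abs(W[...,2]-135)<4)
print('block',m.sum(),W[m].min(0),W[m].max(0))
a=d['img'][165:275,165:365,::-1];cv2.imwrite('pics/t5.png',cv2.resize(a,None,fx=4,fy=4,interpolation=cv2.INTER_CUBIC))"
```

```text
t 11.07 tcp [511.4 143.4 222.4] pump [-19.5  84.4 222.4] F [ 22.2  -1.4 -26.5] w 28.5
R
 [[ 0.583  0.331  0.742]
 [-0.211  0.944 -0.255]
 [-0.785 -0.008  0.619]]
roller [-13.95316213  84.34881333 215.29424972] angle 1.22909050636464
1864 line angle 1.1596384774257824
fin 47 [  -0.42782025 -117.83710701  163.2542283 ]
block 159 [ -38.46506498 -132.55448196  131.01658673] [ 38.20529897 -90.47610347 138.92384067]
```

View pics/t5.png

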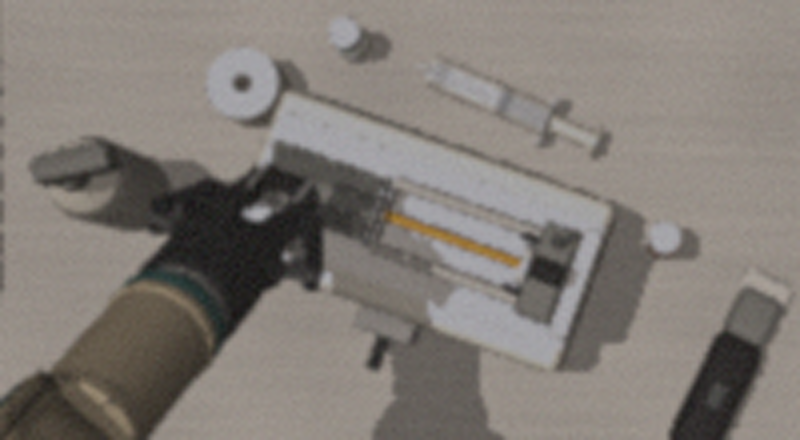

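Call:
jog_arm(series=[[[0, 0, 0], [0.6, 0, 0.3], 1], [[0, 0, 0], [0, 0, 0], 1], [[0, 0, 0], [0, 0, 0], 1]])

```text
clock: 11.55
eef_pos: [511.7, 143.3, 222.2]
tool_rot: [-0.012, 0.903, -0.346]
force: [18.7, 0.0, -22.1]
width: 28.3
```

```bash
python3 chk.py; python3 -c "
from cell import *
print(finish_job())"
```

```text
t 11.55 tcp [511.7 143.3 222.2] pump [-19.3  84.5 222.2] F [ 18.7   0.  -22.1] w 28.3
R
 [[ 0.583  0.33   0.743]
 [-0.21   0.944 -0.255]
 [-0.785 -0.008  0.619]]
roller [-13.6916537   84.38066791 215.16258552] angle 1.2259537597020513
1875 line angle 1.155921535377372
the job is handed in; nothing more can be done
None
```

The pump is set up and the job is handed in, at about 11.6 s of the 45 s allowed. No verdict was reported.

- **Plunger driver:** I gripped the fin, slid it out until it hit its stop, at about 21 N, then released it. The last top view put the fin at pump y −117.8, which is about 0.110 m of travel, so it is parked. The hand was well clear of it. A wrist-camera view just after release read −120.3, about 2 mm further out. The same camera had also read about 1 mm further out than the top camera before the move, and calibration is good to about 2 mm.
- **Barrel clamp:** I pinched the roller by its flat ends and swung it up until the force climbed sharply, which I took as the stop. It was handed in still held there, with about 29 N on the tool. Depth points along the clamp arm gave an angle of about 1.156 rad, against a stop of 1.15. The estimate from the hand's position read higher, about 1.23 rad. I trusted the depth reading because the roller probably shifted a little between the pads.
- **Other things on the table:** the vials, bandage roll, syringe, spray bottle and clipper looked unmoved in the final top view. The bowl was outside that crop, and the arm never went near it.

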